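# Push the tall condiment back into its rack and shut the rail

### The job

The condiment rack has two bays, for the wooden pepper mill and the tall square oil bottle; one of them is in its bay already and the other stands out in front of the rack. Push that one gently, low on its body, so that it slides upright over the worktop right to the back of the empty bay (the left one, seen from the rack's open front), without gripping, lifting or tipping it. Then push the rack's swinging steel rail fully shut across the front, and leave the one already in the rack, the kitchen timer, the tin and the roll of tape where they stand.

Things in the scene. Friction and masses are not known exactly. Their poses are not given: they have to be found in the camera images.
- pepper_mill: loose turned dark-brown wooden pepper mill with a steel knob, 170 mm tall, about 0.2 kg, round, 58 mm across at the foot, standing upright in the right bay or in front of the rack (not the like one at the back of the worktop). Origin at the centre of its underside, z axis up along its axis. It tips if pushed high up; pushed within about 20 mm of the worktop it slides.
- oil_bottle: loose clear bottle of oil with a yellow cap, 268 mm tall, about 0.5 kg, its body square, 58 to 61 mm wide with rounded corners, standing upright in the right bay or in front of the rack, its sides within 0.12 rad of square to the rack. Origin at the centre of its underside, z up, x and y square to its sides. It tips if pushed high up; pushed within about 20 mm of the worktop it slides.
- rack: pale condiment rack, fixed: back board 190 mm wide, 96 high (a bar over it to 125), and three forward boards 10 thick, 56 high, at y = -0.09, 0, +0.09, bounding two bays 80 wide, 76 deep, open at front and top, with no floor. Origin under its middle; x points into the bays, y to the left seen from the front, z up. Inner face of the back board at x = +0.032, noses of the boards at x = -0.044.
- bay_left (a point): point on the worktop in the left bay, empty at the start (rack frame 0.002, 0.045, 0), over which the mill or the bottle stands when it is right at the back
- bay_right (a point): the same point in the right bay (rack frame 0.002, -0.045, 0), which is taken at the start
- rail (a joint): angle of the steel rail: a loop of two 7 mm bars 22 and 44 mm above the worktop, top 48, 180 mm long, on an upright hinge at the front of the rack's right board. 0 = shut across both bays (a stop); grows as its free end swings out to the robot. Starts at 1.5 to 1.85 (1.57 = straight out, more = folded outwards to the right); stays where left, friction about 0.03 N m.
- rail_hinge (a point): point on the rail's hinge axis, 33 mm above the worktop, rack frame (-0.052, -0.090, 0.033)
- rail_end (a point): point at the rail's free end, mid-height, 33 mm above the worktop, 180 mm from the hinge axis
- tape: loose roll of beige tape lying flat, 104 mm across, 25 mm high, to the right of the rack; leave it alone. Origin at the centre of its underside.
- timer: loose red-topped round kitchen timer, 64 mm across, 50 mm tall, standing to the left of the rack; leave it alone. Origin at the centre of its underside.
- tin: loose low food tin, 75 mm across, 58 mm tall, standing to the left of the rack beyond the timer; leave it alone. Origin at the centre of its underside.
Not all that is in view belongs to the job. What is meant by the pepper_mill is not pink, and is the larger of those in its own colour.

How it is judged (in metres and radians):
On the way, in this order (a step that is already met when the one before it is completed fails the run):
1. the mill and the bottle stand upright at the back of the two bays, one in each (((x of pepper_mill in the frame of rack between -0.011 and 0.012 m and y of pepper_mill in the frame of rack between 0.031 and 0.059 m and height (world z) of each of pepper_mill, oil_bottle below 0.006 m and angle between each of pepper_mill, oil_bottle's own z axis and vertical below 0.06 rad and x of oil_bottle in the frame of rack between -0.011 and 0.012 m and y of oil_bottle in the frame of rack between -0.059 and -0.031 m) or (x of pepper_mill in the frame of rack between -0.011 and 0.012 m and y of pepper_mill in the frame of rack between -0.059 and -0.031 m and height (world z) of each of pepper_mill, oil_bottle below 0.006 m and angle between each of pepper_mill, oil_bottle's own z axis and vertical below 0.06 rad and x of oil_bottle in the frame of rack between -0.011 and 0.012 m and y of oil_bottle in the frame of rack between 0.031 and 0.059 m))), for 0.2 s.
2. the rail is shut across the front of the rack (value of joint rail below 0.08 rad), for 0.2 s.
At the end, for the whole second after the job is handed in: The pepper mill and the oil bottle stand upright (within 0.06 rad) on the worktop and at rest, one in each bay, each no more than about 12 mm short of the back of its bay, and the rail is shut (below 0.08 rad) (((x of pepper_mill in the frame of rack between -0.011 and 0.012 m and y of pepper_mill in the frame of rack between 0.031 and 0.059 m and height (world z) of each of pepper_mill, oil_bottle below 0.006 m and angle between each of pepper_mill, oil_bottle's own z axis and vertical below 0.06 rad and x of oil_bottle in the frame of rack between -0.011 and 0.012 m and y of oil_bottle in the frame of rack between -0.059 and -0.031 m) or (x of pepper_mill in the frame of rack between -0.011 and 0.012 m and y of pepper_mill in the frame of rack between -0.059 and -0.031 m and height (world z) of each of pepper_mill, oil_bottle below 0.006 m and angle between each of pepper_mill, oil_bottle's own z axis and vertical below 0.06 rad and x of oil_bottle in the frame of rack between -0.011 and 0.012 m and y of oil_bottle in the frame of rack between 0.031 and 0.059 m)) and value of joint rail below 0.08 rad and linear speed of each of pepper_mill, oil_bottle below 0.02 m/s); the robot touches nothing.
It fails at once if the pepper mill or the oil bottle is tipped by more than 0.17 rad (angle between any of pepper_mill, oil_bottle's own z axis and vertical above 0.17 rad).
It fails at once if the pepper mill or the oil bottle is lifted off the worktop (over 10 mm) (height (world z) of any of pepper_mill, oil_bottle above 0.01 m).
It fails at once if the pepper mill or the oil bottle is gripped or pressed hard (over 30 N from the fingers) (contact force between the fingers and pepper_mill above 30 N or contact force between the fingers and oil_bottle above 30 N).
It fails at once if the kitchen timer, the tin or the roll of tape is moved by more than 15 mm (distance of any of timer, tin, tape from where it was at the start of the episode above 0.015 m).
It also fails if it takes over 59 s, if anything falls off the work surface, if the arm or the gripper's body presses on something with over 40 N, if the wrist force passes 120 N, or if a joint passes its speed limit or range.

### The arm

A 7-joint arm with a two-finger parallel gripper is mounted at the origin on a cart in front of the work surface, level with it; the furniture and walls round the work are solid. World frame = base frame: x ahead of the robot, y to its left, z up, the work surface at z = 0. Lengths are in mm, angles in rad, forces in N, time in s.
With the tool pointing down it reaches from about 350 to 775 mm from the base axis. Payload 3.1 kg.
Tool frame: the origin (TCP) lies between the finger pads; the fingertips stand 25 mm ahead of it and the grasp point (between the pads) lies 6 mm ahead of it (ctrl.tip_reach is the distance from the TCP to the fingertips, in mm); z points along the fingers, y is the line along which they close (so a half turn about z gives the same grasp; the last joint's range is limited). The gripper opens to 85 mm and grips with 20 to 120 N. Pads are 22 mm wide; open, the fingers measure 114 mm over their backs; the gripper's body (76 mm by 85 mm) begins 54 mm behind the grasp point. The pads swing forward as they close: fully open they stand 13 mm farther back than shut.
Start: joints at [1.106, 0.311, 0.014, 1.512, -0.004, 1.319, -0.027], TCP at [225.707, -501.571, 256.304] pointing down, gripper open.
Joint ranges: [-2.7, 2.7], [-0.3, 1.91], [-1.27, 1.3], [0.12, 2.57], [-1.44, 4.58], [0.2, 2.03], [-3.05, 3.05]. Speed limits (rad/s): [2.79, 2.79, 3.14, 3.14, 3.14, 3.14, 3.14].

### API

Orientations are given as [roll, pitch, yaw] about the fixed x, y, z axes, in that order (R = Rz(yaw) Ry(pitch) Rx(roll)).
In Python, from station import telemetry, snapshot, get_calibration, ctrl gives the robot as it stands.
- The arm moves only by the tool drive_tool, never from a script. Its argument "steps" is a list of rows, each a list of 2 entries, a list of its own where there are three numbers: the shift along the tool's x, y, z each as a share of 10 cm, from -1 to 1, then the turn, a rotation vector about the tool's x, y, z each as a share of pi rad, from -1 to 1. A call has exactly 5 rows; each row is the pose to reach, as a shift and turn from the pose commanded when the call began, along the tool's axes at that moment, turning the shorter way round; what a row does not reach only later rows make up. A row lasts 1/10 s, in which the tool goes at most 50 mm and 8.59 degrees, less where a joint would pass 70% of its speed; a pose out of reach is approached as far as the arm can. A call with a number of a shift or a turn outside -1 to 1 is refused whole. A call with a gripper value outside its range is refused whole. "grip" is the closure, from -1 (fully open) to 1 (shut), set as the call begins (left out, the last holds). The fingers move at their own pace and stop on an object; "squeeze" is the grip in N (left out, the last holds). Time passes only in rows, so rows that repeat a pose let the fingers close, or fill a call up. It gives the time, the measured TCP pose, the force, the opening and the grip force at its end, in the units of the state.
- telemetry.state(): the state, without advancing time (a new reading comes with each control period).
- snapshot(name): name is "scene" or "top" or "wrist"; returns (picture, depth): 384x512x3 uint8, red, green, blue; 384x512 float32, mm along the optical axis (not along the pixel's ray), 0 where there is no reading.
- get_calibration(name): a dict with "camera_matrix" (3x3 intrinsics, pixels), "k1" (the pictures are not rectified: a ray, as slopes to the right and down, at radius r is drawn at 1 + k1 r^2 times it, then the intrinsics apply), "origin" and "rotation" of the camera in the world. Camera axes: x right, y down, z forward; pixel columns grow to the right and rows downward; lengths in mm; the calibration is good to about 2 mm. A picture is of the moment at which its call begins: read the wrist's pose just before it. get_calibration takes no time and is no camera call; for the wrist camera it gives the pose at the moment of the call.
- ctrl.hand_in(): hands the job in; it is judged then, once.
The state is a dict: "time": time; "joints": joint angles; "joint_velocities": joint speeds; "effort": joint torques, N m; "eef_pos": TCP position; "tool_rot": TCP orientation; "contact_force": force on the tool from outside, world axes, zero at the start; "torque": the same for the moment, N m; "finger_gap": opening from 0.0 (shut) to 1.0 (fully open); "finger_force": force on a finger pad.
Only numpy, scipy, OpenCV 4.12 (cv2) and the standard library are available. Lean on these libraries where they do the work, as an engineer would, in place of code of your own. Each camera call takes 0.05 s, during which the arm holds its last target. There are 200 camera calls.

## Working session

There is one attempt and no reset: what is moved stays moved. The work goes in short steps, Python scripts to look and compute and a tool call to move; the robot and the scene stay as the last step left them, time stands still between calls to the robot, and variables do not carry over. Pictures are saved under pics/ and viewed, at most 10 in all, crops included, and the job is handed in when it is done.

Besides the shell and the picture viewer there is one more tool, called after "Call:" by a JSON object that holds its "fn" and its "kwargs", one argument or row to a line. drive_tool: Moves the arm, as the interface text tells. Its arguments: {"type":"object","properties":{"steps":{"type":"array"},"grip":{"type":"number"},"squeeze":{"type":"number"}},"required":["steps"]}

```bash
mkdir -p pics; cat > h.py <<'E'
import numpy as np, cv2
from station import telemetry, snapshot, get_calibration, ctrl
def world(name,uv,depth=None,z=None):
    c=get_calibration(name);K=np.array(c["camera_matrix"],float);k1=c["k1"]
    uv=np.atleast_2d(np.array(uv,float))
    p=np.c_[(uv[:,0]-K[0,2])/K[0,0],(uv[:,1]-K[1,2])/K[1,1]]
    p=cv2.undistortPoints(uv.reshape(-1,1,2),K,np.array([k1,0,0,0.])).reshape(-1,2)
    d=np.c_[p,np.ones(len(p))]
    R=np.array(c["rotation"],float);o=np.array(c["origin"],float)
    w=d@R.T
    if z is not None: return o+w*((z-o[2])/w[:,2])[:,None]
    return o+w*np.asarray(depth).reshape(-1,1)
E
python3 - <<'E'
from h import *
s=telemetry.state();print(s)
for n in("scene","top"):
    im,d=snapshot(n);np.savez(f"pics/{n}0.npz",im=im,d=d)
    cv2.imwrite(f"pics/{n}0.png",cv2.resize(im[...,::-1],(800,600)))
    c=get_calibration(n);print(n,c)
E
```

```text
{'time': 0.0, 'joints': array([ 1.10632417,  0.31174295,  0.01397351,  1.51305189, -0.00438777,
        1.31917866, -0.02721834]), 'joint_velocities': array([-1.49804084e-03, -7.57784184e-04,  7.89248311e-04,  1.11390426e-03,
       -1.27907086e-03,  7.24375839e-05,  8.85219420e-04]), 'effort': array([-2.41209100e-04, -3.79914844e+01,  1.45681067e-01, -2.30587006e+01,
        1.22043278e-02,  1.35477085e-02,  1.34989602e-05]), 'eef_pos': array([ 225.40635572, -500.96363284,  255.21355137]), 'tool_rot': array([-3.13924462e+00,  1.02714199e-04,  4.22851402e-01]), 'contact_force': array([-0.11931082, -0.77672193,  0.01352809]), 'torque': array([ 0.01133332,  0.01749964, -0.00328282]), 'finger_force': 0.0, 'finger_gap': 1.0021242398494508}
scene {'camera_matrix': array([[426.99785409,   0.        , 257.15607406],
       [  0.        , 426.99785409, 193.9977942 ],
       [  0.        ,   0.        ,   1.        ]]), 'k1': -0.07855001616477501, 'origin': array([ 40.42601383, 388.0493866 , 727.70519683]), 'rotation': array([-2.26838836, -0.00384268, -2.3323951 ])}
top {'camera_matrix': array([[467.74050237,   0.        , 256.04716616],
       [  0.        , 467.74050237, 201.02321174],
       [  0.        ,   0.        ,   1.        ]]), 'k1': 0.037200340547307836, 'origin': array([ 348.53786425, -157.43919042, 1347.16471532]), 'rotation': array([-2.94577215, -0.01752631, -1.57600527])}
```

View pics/scene0.png

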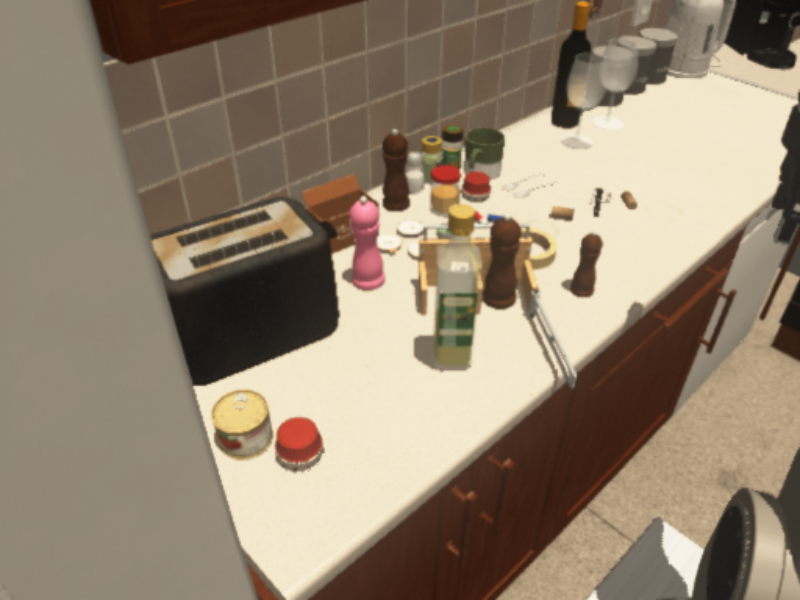

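View pics/top0.png

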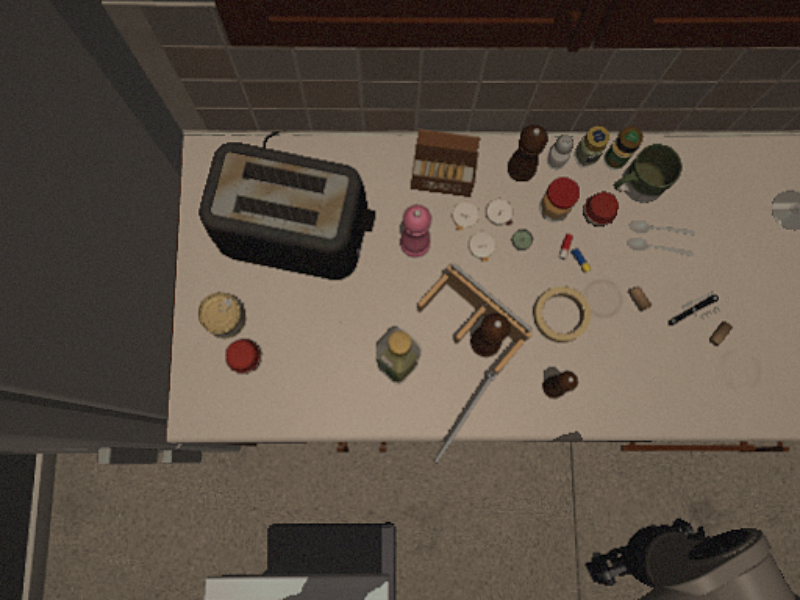

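The scene picture shows the bottle in front of the left bay at (455,345) and the mill in the right bay at (500,265). In the top picture the rail runs from about (490,375) to (437,460), and the rack's corners are at about (450,268) and (530,333).

```bash
python3 - <<'E'
import h
from h import *
from scipy.spatial.transform import Rotation as Ro
s=open('h.py').read()
s=s.replace('R=np.array(c["rotation"],float)','R=np.array(c["rotation"],float);R=R if R.ndim==2 else Rot.from_euler("xyz",R).as_matrix()').replace('import numpy','from scipy.spatial.transform import Rotation as Rot\nimport numpy',1)
open('h.py','w').write(s)
E
python3 - <<'E'
from h import *
z=np.load('pics/top0.npz');im,d=z['im'],z['d']
S=512/800
def pr(n,uv,zz): print(n,world('top',np.array(uv)*S,z=zz).round(0).tolist())
pr('capTop bottle',[[400,341]],265)
# world map from depth
v,u=np.mgrid[0:384,0:512]
W=world('top',np.c_[u.ravel(),v.ravel()],depth=d.ravel()).reshape(384,512,3)
print('table z',np.median(W[220:260,150:200,2]))
# rack wood mask: points by height
hsv=cv2.cvtColor(im,cv2.COLOR_RGB2HSV)
for p in [(450,268),(530,333),(422,305),(458,338),(500,368),(437,460),(490,375),(400,341),(398,352),(243,357),(222,315),(562,315),(488,328)]:
    q=np.array(p)*S; q=q.astype(int); print(p,hsv[q[1],q[0]],W[q[1],q[0]].round(0))
crop=im[150:310,220:380][...,::-1]
cv2.imwrite('pics/crop.png',cv2.resize(crop,(600,600),interpolation=cv2.INTER_CUBIC))
E
```

```text
capTop bottle [[522.0, -177.0, 265.0]]
table z 1.3053303774571532
(450, 268) [ 16 132 141] [ 680. -269.  100.]
(530, 333) [ 17 127 171] [ 563. -406.   94.]
(422, 305) [ 14 130 126] [ 622. -221.   56.]
(458, 338) [ 15 131 146] [ 562. -285.   55.]
(500, 368) [ 14 127 159] [ 508. -359.   54.]
(437, 460) [ 14  28 135] [ 348. -243.   43.]
(490, 375) [ 17  28 128] [ 495. -339.   52.]
(400, 341) [ 18 145 148] [ 522. -177.  270.]
(398, 352) [ 18 139 150] [ 505. -172.  271.]
(243, 357) [  3 186 119] [530.  99.  52.]
(222, 315) [ 19 115 149] [606. 138.  54.]
(562, 315) [ 15  63 154] [ 616. -486.   -3.]
(488, 328) [ 15 158  55] [ 563. -324.  156.]
```

View pics/crop.png

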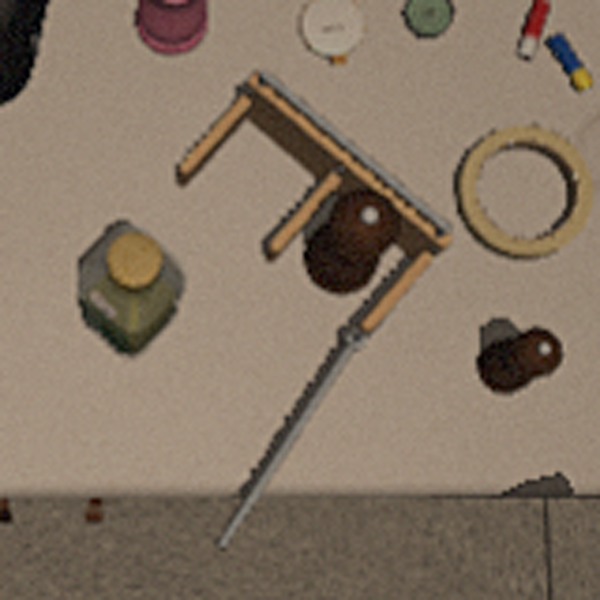

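The crop shows the rack's noses at about (181,178), (271,252) and (366,327). The bottle's cap is at (135,258), its base corner at (131,354), and the rail's end at (222,545).

```bash
python3 - <<'E'
from h import *
def c(uv): return np.array(uv,float)/3.75+[220,150]-0.5+0.13
N=world('top',c([[180,177],[270,251],[366,327]]),z=55)[:,:2]
print('noses',N.round(1),'span',np.linalg.norm(N[0]-N[2]))
# from depth-based points: board-top mask z 50..60 in wood colour
z=np.load('pics/top0.npz');im,d=z['im'],z['d']
v,u=np.mgrid[0:384,0:512]
W=world('top',np.c_[u.ravel(),v.ravel()],depth=d.ravel()).reshape(384,512,3)
hsv=cv2.cvtColor(im,cv2.COLOR_RGB2HSV)
reg=(W[...,0]>450)&(W[...,0]<720)&(W[...,1]<-190)&(W[...,1]>-440)
bb=reg&(W[...,2]>88)&(W[...,2]<135)&(hsv[...,2]>90)
P=W[bb][:,:2]; 
l=cv2.fitLine(P.astype(np.float32),cv2.DIST_HUBER,0,.01,.01).ravel();print('back line',l, np.arctan2(l[1],l[0]),len(P))
t=(P-l[2:])@l[:2];print('ext',t.min(),t.max(), l[2:]+l[:2]*(t.min()+t.max())/2)
y=(N[0]-N[2]);yaw=np.arctan2(y[1],y[0])-np.pi/2;print('yaw noses',yaw)
yh=y/np.linalg.norm(y);xh=np.array([yh[1],-yh[0]])
O=N.mean(0)+xh*44; print('origin',O,'xh',xh,'yh',yh)
e=world('top',c([[222,545]]),z=47)[0,:2];hh=O-52*xh-90*yh;print('rail end',e,'hinge',hh,'len',np.linalg.norm(e-hh))
r=e-hh;print('rail angle',np.arctan2(-(r@xh),r@yh))
def rk(p):p=np.array(p)-O;return (p@xh).round(1),(p@yh).round(1)
cap=world('top',c([[134,258]]),z=266)[0,:2];print('cap',cap,rk(cap))
B=world('top',c([[131,354],[82,293],[183,287]]),z=[3])[:,:2];print('bottle base pts',B,[rk(b) for b in B])
# bottle cap in scene
s=np.load('pics/scene0.npz');print('scene cap',world('scene',[[461*.64,212*.64]],z=268))
m=world('top',c([[342,262]]),z=20)[0,:2];print('mill',rk(m))
E
```

```text
noses [[ 616.8 -214.2]
 [ 560.2 -280.9]
 [ 503.  -350.9]] span 177.8652359403029
back line [   0.66413534    0.7476124   619.5796     -336.9127    ] 0.8444598 330
ext -93.09810045809144 94.23671334857879 [ 619.95768637 -336.48706864]
yaw noses -0.6938233976984763
origin [ 593.84220406 -310.14243136] xh [ 0.76880665 -0.6394813 ] yh [0.6394813  0.76880665]
rail end [ 345.39469239 -242.27902094] hinge [ 496.31094107 -346.08200203] len 183.1687009213599
rail angle 1.6621161648402398
cap [ 521.41997241 -175.6907257 ] (np.float64(-141.7), np.float64(57.1))
bottle base pts [[ 488.96753311 -177.46249022]
 [ 536.22966163 -139.84298738]
 [ 540.68990178 -217.9203568 ]] [(np.float64(-165.5), np.float64(34.9)), (np.float64(-153.2), np.float64(94.1)), (np.float64(-99.8), np.float64(36.9))]
scene cap [[ 515.85761559 -172.85234021  268.        ]]
mill (np.float64(-9.4), np.float64(-45.8))
```

```bash
cat >> h.py <<'E'
YAW=-0.71; O=np.array([592.,-312.])
xh=np.array([np.cos(YAW),np.sin(YAW)]);yh=np.array([-xh[1],xh[0]])
def r2w(x,y,z): return np.r_[O+x*xh+y*yh,z]
def w2r(p): q=np.array(p)[:2]-O; return np.array([q@xh,q@yh])
def Rtool(tilt,dyaw=0,flip=True):
    # tool z leans forward along heading by tilt; tool x back/up plane; y horizontal
    a=YAW+dyaw;f=np.array([np.cos(a),np.sin(a),0]);u=np.array([0,0,1.])
    z=np.sin(tilt)*f-np.cos(tilt)*u; x=(np.cos(tilt)*f+np.sin(tilt)*u)*(-1 if flip else 1)
    return np.c_[x,np.cross(z,x),z]
def plan(p,R,clip=True):
    s=telemetry.state();Rc=Rot.from_euler("xyz",s["tool_rot"]).as_matrix()
    sh=Rc.T@(np.array(p)-s["eef_pos"])/100; t=Rot.from_matrix(Rc.T@R).as_rotvec()/np.pi
    print("t %.2f"%s["time"],"shift",sh.round(3).tolist(),"turn",t.round(3).tolist(),"j",s["joints"].round(2).tolist(),"tcp rack",w2r(s["eef_pos"]).round(1),s["eef_pos"].round(1))
def tip(tilt,x,y,z,dyaw=0): # TCP so that tip centre is at rack x,y, z
    return r2w(x,y,z)-Rtool(tilt,dyaw)[:,2]*ctrl.tip_reach
E
python3 - <<'E'
from h import *
print(ctrl.tip_reach)
for fl in(True,False): plan(tip(0.65,-240,57,200),Rtool(0.65,flip=fl))
E
```

```text
25.0
t 0.10 shift [3.553, -2.771, 0.36] turn [-0.207, -0.132, -0.613] j [1.11, 0.31, 0.01, 1.51, -0.0, 1.32, -0.03] tcp rack [-154.8 -382.3] [ 225.5 -501.   255.3]
t 0.10 shift [3.553, -2.771, 0.36] turn [-0.118, 0.184, 0.347] j [1.11, 0.31, 0.01, 1.51, -0.0, 1.32, -0.03] tcp rack [-154.8 -382.3] [ 225.5 -501.   255.3]
```

Call:
{"fn": "drive_tool", "kwargs": {
  "steps": [
    [[1,-0.8,0],[-0.2,-0.13,-0.6]],
    [[1,-0.8,0],[-0.2,-0.13,-0.6]],
    [[1,-0.8,0],[-0.2,-0.13,-0.6]],
    [[1,-0.8,0],[-0.2,-0.13,-0.6]],
    [[1,-0.8,0],[-0.2,-0.13,-0.6]]
  ],
  "grip": 0.4
}}

```text
time: 0.6
eef_pos: [285.2, -385.8, 256.0]
tool_rot: [2.976, 0.218, 1.116]
contact_force: [0.3, -0.4, 0.3]
finger_gap: 0.302
finger_force: 0.0
```

```bash
python3 -c "
from h import *
print(ctrl.tip_reach, telemetry.state()['finger_gap'])
for fl in(True,False): plan(tip(0.65,-240,57,200),Rtool(0.65,flip=fl))"
```

```text
25.0 0.301654609351336
t 0.60 shift [3.209, 0.163, -0.32] turn [-0.132, -0.084, -0.388] j [0.94, 0.01, -0.14, 1.9, 0.18, 1.01, 0.28] tcp rack [-184.6 -256. ] [ 285.2 -385.8  256. ]
t 0.60 shift [3.209, 0.163, -0.32] turn [-0.092, 0.144, 0.592] j [0.94, 0.01, -0.14, 1.9, 0.18, 1.01, 0.28] tcp rack [-184.6 -256. ] [ 285.2 -385.8  256. ]
```

Call:
{"fn": "drive_tool", "kwargs": {
  "steps": [
    [[0.8,0.0,0],[-0.13,-0.08,-0.39]],
    [[1,0.1,0],[-0.13,-0.08,-0.39]],
    [[1,0.1,0],[-0.13,-0.08,-0.39]],
    [[1,0.1,0],[-0.13,-0.08,-0.39]],
    [[1,0.1,0],[-0.13,-0.08,-0.39]]
  ]
}}

```text
time: 1.1
eef_pos: [336.9, -303.2, 235.9]
tool_rot: [2.988, 0.482, 1.823]
contact_force: [-1.3, 0.1, -0.4]
finger_gap: 0.298
finger_force: 0.0
```

```bash
python3 -c "
from h import *
plan(tip(0.65,-240,57,200),Rtool(0.65))"
```

```text
t 1.10 shift [1.579, 1.538, -0.416] turn [-0.056, -0.039, -0.167] j [0.79, -0.16, -0.23, 2.18, 0.28, 0.67, 0.67] tcp rack [-199.2 -159.6] [ 336.9 -303.2  235.9]
```

Call:
{"fn": "drive_tool", "kwargs": {
  "steps": [
    [[0.4,0.3,0.05],[-0.02,-0.02,-0.07]],
    [[0.7,0.6,0.1],[-0.04,-0.03,-0.13]],
    [[0.8,0.8,0.1],[-0.056,-0.039,-0.167]],
    [[0.9,0.9,0.1],[-0.056,-0.039,-0.167]],
    [[0.9,0.9,0.1],[-0.056,-0.039,-0.167]]
  ]
}}

```text
time: 1.6
eef_pos: [403.8, -201.9, 196.8]
tool_rot: [-3.141, 0.647, 2.426]
contact_force: [-0.3, 0.2, 0.1]
finger_gap: 0.302
finger_force: 0.0
```

```bash
python3 -c "
from h import *
plan(tip(0.65,-240,57,150),Rtool(0.65))"
```

```text
t 1.60 shift [0.49, 0.959, -0.034] turn [-0.001, -0.001, -0.001] j [0.69, -0.17, -0.43, 2.36, 0.56, 0.4, 0.63] tcp rack [-214.5  -39.2] [ 403.8 -201.9  196.8]
```

Call:
{"fn": "drive_tool", "kwargs": {
  "steps": [
    [[0.2,0.4,0.0],[0,0,0]],
    [[0.35,0.7,0.0],[0,0,0]],
    [[0.4,0.96,0],[0,0,0]],
    [[0.4,0.96,0],[0,0,0]],
    [[0.4,0.96,0],[0,0,0]]
  ]
}}

```text
time: 2.1
eef_pos: [444.3, -110.3, 174.4]
tool_rot: [3.14, 0.649, 2.421]
contact_force: [-0.3, -1.7, 0.5]
finger_gap: 0.301
finger_force: 0.0
```

```bash
python3 -c "
from h import *
plan(tip(0.65,-215,57,60),Rtool(0.65))
im,d=snapshot('wrist');np.savez('pics/w0.npz',im=im,d=d)
cv2.imwrite('pics/w0.png',im[...,::-1])
im,d=snapshot('top');np.savez('pics/top1.npz',im=im,d=d)
"
```

```text
t 2.10 shift [0.465, 0.003, 0.833] turn [-0.002, -0.0, -0.003] j [0.7, -0.03, -0.81, 2.32, 0.91, 0.57, 0.02] tcp rack [-243.5   56.7] [ 444.3 -110.3  174.4]
```

View pics/w0.png

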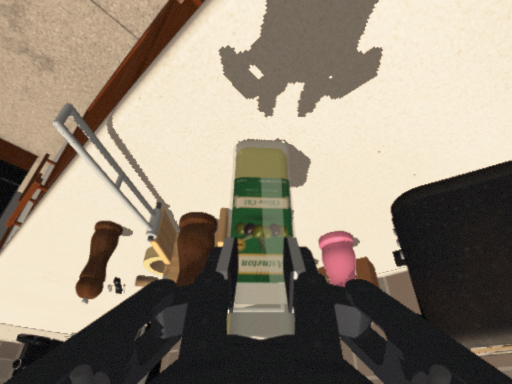

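The wrist picture shows the bottle square to the tool, with its near base edge at about (238..287, 147). The rail is at the left, and its end is at (67,115).

```bash
python3 -c "
from h import *
for p,z in [((240,146),3),((285,146),3),((262,143),2),((238,175),30),((290,175),30),((67,112),44)]:
    w=world('wrist',[p],z=z)[0]; print(p,w.round(1),w2r(w).round(1))
im=cv2.imread('pics/w0.png');print(im[135:165:2,262].tolist());print(im[160,225:300:3].tolist())"
```

```text
(240, 146) [ 487.3 -179.4    3. ] [-165.8   32.3]
(285, 146) [ 519.2 -143.3    3. ] [-165.2   80.4]
(262, 143) [ 500.3 -159.5    2. ] [-168.9   55.9]
(238, 175) [ 498.  -191.4   30. ] [-149.9   30.2]
(290, 175) [ 534.5 -150.1   30. ] [-149.1   85.3]
(67, 112) [ 344.3 -224.8   44. ] [-244.7  -95.3]
[[209, 233, 246], [212, 235, 247], [190, 220, 235], [109, 124, 133], [112, 127, 137], [109, 127, 136], [102, 126, 136], [73, 120, 132], [71, 121, 129], [74, 124, 132], [76, 126, 135], [76, 126, 135], [77, 126, 136], [76, 126, 135], [78, 125, 135]]
[[209, 232, 245], [211, 235, 246], [215, 237, 248], [178, 203, 220], [75, 119, 129], [79, 127, 140], [77, 123, 135], [75, 126, 134], [76, 126, 136], [74, 124, 133], [76, 126, 135], [76, 127, 135], [75, 124, 133], [77, 125, 134], [75, 125, 134], [74, 124, 134], [72, 125, 134], [71, 123, 132], [75, 122, 132], [69, 114, 123], [70, 109, 119], [95, 111, 120], [90, 104, 115], [94, 108, 118], [93, 105, 120]]
```

```bash
python3 -c "
from h import *
plan(tip(0.65,-195,57,11),Rtool(0.65))"
```

```text
t 2.20 shift [0.604, 0.024, 1.342] turn [-0.002, -0.0, -0.003] j [0.7, -0.03, -0.8, 2.32, 0.91, 0.57, 0.02] tcp rack [-243.2   55. ] [ 443.4 -111.8  174.3]
```

Call:
{"fn": "drive_tool", "kwargs": {
  "steps": [
    [[0.15,0,0.3],[0,0,0]],
    [[0.3,0.0,0.6],[0,0,0]],
    [[0.4,0.02,0.9],[0,0,0]],
    [[0.45,0.02,1.0],[0,0,0]],
    [[0.45,0.02,1.0],[0,0,0]]
  ]
}}

```text
time: 2.7
eef_pos: [462.0, -126.5, 64.9]
tool_rot: [-3.139, 0.645, 2.421]
contact_force: [-0.7, -0.9, 0.7]
finger_gap: 0.299
finger_force: 0.0
```

```bash
python3 -c "
from h import *
plan(tip(0.65,-195,57,11),Rtool(0.65))"
```

```text
t 2.70 shift [0.13, 0.013, 0.329] turn [-0.003, -0.002, -0.003] j [0.59, 0.34, -0.76, 2.39, 1.61, 0.68, -0.67] tcp rack [-219.5   55.9] [ 462.  -126.5   64.9]
```

Call:
{"fn": "drive_tool", "kwargs": {
  "steps": [
    [[0.06,0,0.15],[0,0,0]],
    [[0.1,0.01,0.25],[0,0,0]],
    [[0.13,0.01,0.32],[0,0,0]],
    [[0.13,0.01,0.32],[0,0,0]],
    [[0.13,0.01,0.32],[0,0,0]]
  ]
}}

```text
time: 3.2
eef_pos: [471.8, -130.8, 35.4]
tool_rot: [3.14, 0.652, 2.421]
contact_force: [0.4, -0.0, -0.3]
finger_gap: 0.295
finger_force: 0.0
```

```bash
python3 -c "
from h import *
plan(tip(0.65,-100,50,11),Rtool(0.65))
plan(tip(0.65,-38,45,11),Rtool(0.65))
im,d=snapshot('wrist');np.savez('pics/w1.npz',im=im,d=d)
cv2.imwrite('pics/w1.png',im[...,::-1])"
```

```text
t 3.20 shift [-0.722, -0.082, 0.607] turn [-0.002, 0.001, -0.003] j [0.56, 0.46, -0.73, 2.39, 1.77, 0.74, -0.81] tcp rack [-209.3   59.1] [ 471.8 -130.8   35.4]
t 3.20 shift [-1.215, -0.126, 0.983] turn [-0.002, 0.001, -0.003] j [0.56, 0.46, -0.73, 2.39, 1.77, 0.74, -0.81] tcp rack [-209.3   59.1] [ 471.8 -130.8   35.4]
```

View pics/w1.png

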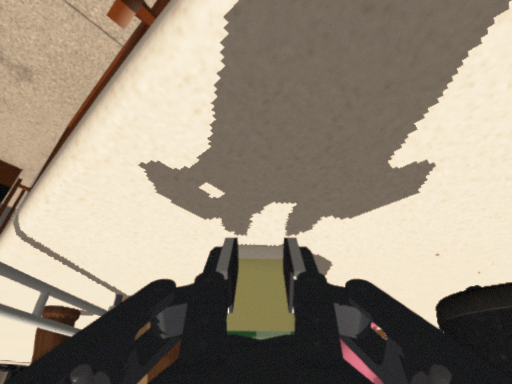

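Call:
{"fn": "drive_tool", "kwargs": {
  "steps": [
    [[0.01,-0.01,0.04],[0,0,0]],
    [[-0.01,-0.02,0.06],[0,0,0]],
    [[-0.04,-0.02,0.08],[0,0,0]],
    [[-0.07,-0.02,0.1],[0,0,0]],
    [[-0.095,-0.02,0.123],[0,0,0]]
  ]
}}

```text
time: 3.75
eef_pos: [482.0, -141.5, 30.3]
tool_rot: [3.14, 0.65, 2.422]
contact_force: [-2.6, 1.4, 1.3]
finger_gap: 0.3
finger_force: 2.0
```

Call:
{"fn": "drive_tool", "kwargs": {
  "steps": [
    [[-0.032,0,0.024],[0,0,0]],
    [[-0.064,-0.01,0.048],[0,0,0]],
    [[-0.096,-0.01,0.073],[0,0,0]],
    [[-0.127,-0.015,0.097],[0,0,0]],
    [[-0.159,-0.02,0.121],[0,0,0]]
  ]
}}

```text
time: 4.25
eef_pos: [495.1, -154.2, 29.7]
tool_rot: [3.139, 0.648, 2.425]
contact_force: [-4.5, 4.6, 3.3]
finger_gap: 0.304
finger_force: 2.6
```

```bash
python3 -c "
from h import *
plan(tip(0.65,-38,45,11),Rtool(0.65))
for n in ('top','scene'):
  im,d=snapshot(n);np.savez('pics/%s2.npz'%n,im=im,d=d)
  print(im.shape)
cv2.imwrite('pics/scene2.png',cv2.resize(im[90:290,200:400][...,::-1],(600,600)))"
```

```text
t 4.25 shift [-0.99, -0.109, 0.734] turn [-0.0, -0.001, -0.002] j [0.6, 0.49, -0.69, 2.34, 1.81, 0.7, -0.75] tcp rack [-176.3   56.5] [ 495.1 -154.2   29.7]
(384, 512, 3)
(384, 512, 3)
```

View pics/scene2.png

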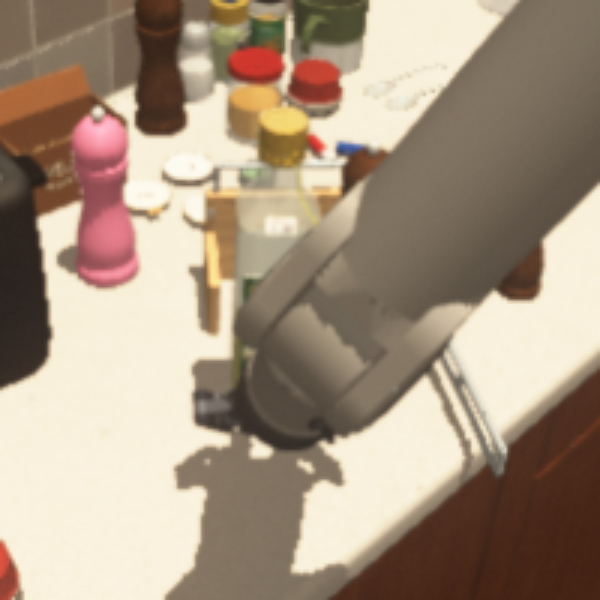

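The bottle is upright and sliding ahead of the fingers, with its cap at (283,135) in the crop. I'll carry on.

Call:
{"fn": "drive_tool", "kwargs": {
  "steps": [
    [[-0.04,-0.005,0.03],[0,0,0]],
    [[-0.08,-0.01,0.06],[0,0,0]],
    [[-0.12,-0.015,0.09],[0,0,0]],
    [[-0.16,-0.02,0.12],[0,0,0]],
    [[-0.2,-0.025,0.15],[0,0,0]]
  ]
}}

```text
time: 4.85
eef_pos: [512.4, -174.8, 29.9]
tool_rot: [3.141, 0.649, 2.422]
contact_force: [-1.6, 1.7, -1.7]
finger_gap: 0.299
finger_force: 1.0
```

Call:
{"fn": "drive_tool", "kwargs": {
  "steps": [
    [[-0.04,-0.005,0.03],[0,0,0]],
    [[-0.08,-0.01,0.06],[0,0,0]],
    [[-0.12,-0.015,0.09],[0,0,0]],
    [[-0.16,-0.02,0.12],[0,0,0]],
    [[-0.2,-0.025,0.15],[0,0,0]]
  ]
}}

```text
time: 5.35
eef_pos: [529.9, -192.9, 30.4]
tool_rot: [3.14, 0.65, 2.423]
contact_force: [-1.0, 0.9, -1.1]
finger_gap: 0.299
finger_force: 1.0
```

```bash
python3 -c "
from h import *
plan(tip(0.65,-38,45,11),Rtool(0.65))
im,d=snapshot('top');np.savez('pics/top3.npz',im=im,d=d)
cv2.imwrite('pics/top3.png',cv2.resize(im[150:310,220:380][...,::-1],(600,600),interpolation=cv2.INTER_CUBIC))"
```

```text
t 5.35 shift [-0.574, -0.043, 0.429] turn [-0.001, -0.0, -0.002] j [0.64, 0.53, -0.64, 2.24, 1.81, 0.65, -0.65] tcp rack [-124.7   49.9] [ 529.9 -192.9   30.4]
```

View pics/top3.png

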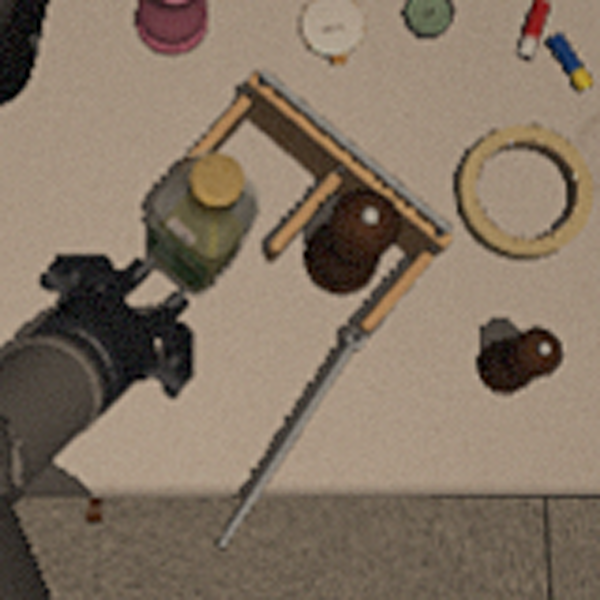

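The cap is at (217,180) and the bottle is just about to enter the left bay.

```bash
python3 -c "
from h import *
def c(uv): return np.array(uv,float)/3.75+[220,150]-.37
for n,p,z in [('cap',(217,180),266),('basecorner near',(200,293),3),('left base',(147,226),3),('nose L',(181,177),55),('nose M',(271,251),55),('backL',(256,76),110),('cap0',(134,258),266)]:
  print(n,w2r(world('top',c([p]),z=z)[0]).round(1))
z=np.load('pics/top3.npz');im=z['im'];hsv=cv2.cvtColor(im,cv2.COLOR_RGB2HSV)
m=cv2.inRange(hsv,(14,130,110),(25,255,255))[185:215,265:290];v,u=np.nonzero(m);print(u.mean()+265,v.mean()+185,len(u))
print(w2r(world('top',[[u.mean()+265,v.mean()+185]],z=264)[0]))"
```

```text
cap [-70.5  49.9]
basecorner near [-95.3  24.9]
left base [-81.8  90.1]
nose L [-44.5  89.8]
nose M [-43.9   2.3]
backL [38.4 91.1]
cap0 [-142.4   57.4]
277.1782945736434 197.08527131782947 129
[-69.60702512  51.44117693]
```

Call:
{"fn": "drive_tool", "kwargs": {
  "steps": [
    [[-0.035,-0.005,0.027],[0,0,0]],
    [[-0.07,-0.01,0.053],[0,0,0]],
    [[-0.105,-0.015,0.08],[0,0,0]],
    [[-0.14,-0.02,0.107],[0,0,0]],
    [[-0.175,-0.025,0.133],[0,0,0]]
  ]
}}

```text
time: 5.9
eef_pos: [544.9, -209.1, 30.4]
tool_rot: [3.14, 0.65, 2.423]
contact_force: [-1.2, 1.3, -1.0]
finger_gap: 0.301
finger_force: 1.2
```

Call:
{"fn": "drive_tool", "kwargs": {
  "steps": [
    [[-0.035,-0.005,0.027],[0,0,0]],
    [[-0.07,-0.01,0.053],[0,0,0]],
    [[-0.105,-0.01,0.08],[0,0,0]],
    [[-0.14,-0.015,0.107],[0,0,0]],
    [[-0.175,-0.015,0.133],[0,0,0]]
  ]
}}

```text
time: 6.4
eef_pos: [560.3, -224.8, 30.4]
tool_rot: [3.14, 0.65, 2.422]
contact_force: [-1.7, 2.3, 0.1]
finger_gap: 0.299
finger_force: 1.4
```

```bash
python3 -c "
from h import *
plan(tip(0.65,-38,45,11),Rtool(0.65))
im,d=snapshot('top');np.savez('pics/top4.npz',im=im,d=d)
hsv=cv2.cvtColor(im,cv2.COLOR_RGB2HSV)
m=cv2.inRange(hsv,(14,130,110),(25,255,255));n,l,s,ce=cv2.connectedComponentsWithStats(m)
for i in range(1,n):
  if s[i,4]>60: print(s[i],w2r(world('top',[ce[i]],z=264)[0]))"
```

```text
t 6.40 shift [-0.224, -0.002, 0.164] turn [-0.001, -0.0, -0.002] j [0.67, 0.56, -0.6, 2.16, 1.79, 0.61, -0.55] tcp rack [-80.8  45.5] [ 560.3 -224.8   30.4]
[376  81  14  13  82] [313.86909153  32.67269976]
[284 179  14  14 120] [-28.80606512  45.83260454]
```

Call:
{"fn": "drive_tool", "kwargs": {
  "steps": [
    [[-0.035,0,0.027],[0,0,0]],
    [[-0.07,0,0.053],[0,0,0]],
    [[-0.105,0,0.08],[0,0,0]],
    [[-0.14,0,0.107],[0,0,0]],
    [[-0.17,0,0.13],[0,0,0]]
  ]
}}

```text
time: 6.95
eef_pos: [576.6, -239.0, 30.4]
tool_rot: [3.14, 0.65, 2.422]
contact_force: [-3.1, 1.2, 0.2]
finger_gap: 0.297
finger_force: 1.6
```

Call:
{"fn": "drive_tool", "kwargs": {
  "steps": [
    [[-0.008,0,0.006],[0,0,0]],
    [[-0.016,0,0.012],[0,0,0]],
    [[-0.024,0,0.018],[0,0,0]],
    [[-0.032,0,0.024],[0,0,0]],
    [[-0.04,0,0.03],[0,0,0]]
  ]
}}

```text
time: 7.45
eef_pos: [580.0, -241.8, 30.4]
tool_rot: [3.14, 0.65, 2.423]
contact_force: [-1.9, 2.7, -0.0]
finger_gap: 0.303
finger_force: 1.6
```

```bash
cat > cap.py <<'E'
from h import *
plan(tip(0.65,-38,45,11),Rtool(0.65))
im,d=snapshot('top');np.savez('pics/topx.npz',im=im,d=d)
hsv=cv2.cvtColor(im,cv2.COLOR_RGB2HSV)
m=cv2.inRange(hsv,(14,130,110),(25,255,255));n,l,s,ce=cv2.connectedComponentsWithStats(m)
for i in range(1,n):
  if s[i,4]>60: print(s[i],w2r(world('top',[ce[i]],z=264)[0]))
E
python3 cap.py
```

```text
t 7.45 shift [-0.017, -0.004, 0.006] turn [-0.001, -0.0, -0.002] j [0.68, 0.59, -0.59, 2.1, 1.77, 0.58, -0.48] tcp rack [-54.9  45.4] [ 580.  -241.8   30.4]
[376  81  14  13  78] [314.05529057  32.88280157]
[290 172  14  13 126] [-3.42398497 46.24297871]
```

Within tolerance already; a few slow millimetres more, until the back is felt.

Call:
{"fn": "drive_tool", "kwargs": {
  "steps": [
    [[-0.008,0,0.006],[0,0,0]],
    [[-0.016,0,0.012],[0,0,0]],
    [[-0.024,0,0.018],[0,0,0]],
    [[-0.028,0,0.021],[0,0,0]],
    [[-0.032,0,0.024],[0,0,0]]
  ]
}}

```text
time: 8.0
eef_pos: [583.1, -244.5, 30.4]
tool_rot: [3.14, 0.65, 2.423]
contact_force: [-2.5, 3.0, 1.2]
finger_gap: 0.301
finger_force: 1.5
```

```bash
python3 cap.py; python3 -c "
from h import *
z=np.load('pics/topx.npz');im=z['im'];
cv2.imwrite('pics/top5.png',cv2.resize(im[150:310,220:380][...,::-1],(600,600),interpolation=cv2.INTER_CUBIC))"
```

```text
t 8.00 shift [0.016, -0.004, -0.019] turn [-0.001, -0.0, -0.002] j [0.68, 0.59, -0.58, 2.09, 1.76, 0.58, -0.47] tcp rack [-50.8  45.4] [ 583.1 -244.5   30.4]
[376  81  14  13  80] [314.09295741  32.72135352]
[291 171  14  13 119] [ 0.17984002 45.53179193]
```

View pics/top5.png

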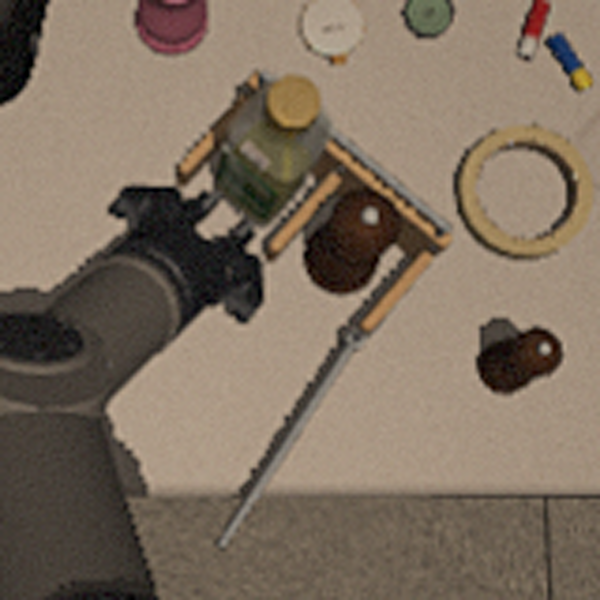

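The bottle stands in the left bay, with its cap at (293,102), and measures at about (0, 45.5) in the rack frame. I'll back off, lift, and then go round to the outer side of the rail.

Call:
{"fn": "drive_tool", "kwargs": {
  "steps": [
    [[0.08,0,-0.06],[0,0,0]],
    [[0.24,0,-0.18],[0,0,0]],
    [[0.4,0,-0.3],[0,0,0]],
    [[0.48,0,-0.36],[0,0,0]],
    [[0.48,0,-0.36],[0,0,0]]
  ],
  "grip": 1
}}

```text
time: 8.55
eef_pos: [537.3, -204.1, 30.1]
tool_rot: [3.141, 0.65, 2.425]
contact_force: [0.3, 0.1, 0.6]
finger_gap: -0.001
finger_force: 0.0
```

Call:
{"fn": "drive_tool", "kwargs": {
  "steps": [
    [[-0.2,0,-0.3],[0,0,0]],
    [[-0.3,0,-0.5],[0,0,0]],
    [[-0.4,0,-0.7],[0,0,0]],
    [[-0.4,0,-0.8],[0,0,0]],
    [[-0.4,0,-0.8],[0,0,0]]
  ]
}}

```text
time: 9.05
eef_pos: [526.9, -194.9, 120.6]
tool_rot: [3.139, 0.655, 2.421]
contact_force: [-0.5, 0.5, -1.2]
finger_gap: -0.002
finger_force: 0.0
```

```bash
python3 cap.py; python3 -c "
from h import *
plan(tip(0.4,-170,-150,100),Rtool(0.4))"
```

```text
t 9.05 shift [-0.03, -0.009, 1.153] turn [-0.001, 0.001, -0.003] j [0.71, 0.3, -0.68, 2.2, 1.38, 0.55, -0.23] tcp rack [-125.7   46.4] [ 526.9 -194.9  120.6]
[376  81  14  13  79] [314.13770001  32.83009916]
[292 171  13  13 118] [ 0.10951023 45.29575995]
t 9.10 shift [0.388, -1.963, -0.347] turn [-0.001, 0.08, -0.003] j [0.71, 0.3, -0.68, 2.2, 1.38, 0.55, -0.23] tcp rack [-126.1   45.8] [ 526.3 -195.1  119.3]
```

Call:
{"fn": "drive_tool", "kwargs": {
  "steps": [
    [[0.1,-0.3,-0.1],[0,0.04,0]],
    [[0.2,-0.7,-0.2],[0,0.08,0]],
    [[0.2,-1,-0.2],[0,0.08,0]],
    [[0.2,-1,-0.2],[0,0.08,0]],
    [[0.2,-1,-0.2],[0,0.08,0]]
  ]
}}

```text
time: 9.6
eef_pos: [435.5, -255.6, 121.0]
tool_rot: [-3.142, 0.395, 2.415]
contact_force: [0.5, -0.5, 0.1]
finger_gap: -0.002
finger_force: 0.0
```

```bash
python3 -c "
from h import *
plan(tip(0.4,-170,-150,100),Rtool(0.4))"
```

```text
t 9.60 shift [0.202, -0.911, -0.106] turn [-0.002, -0.001, -0.005] j [1.19, 0.24, -0.87, 2.14, 0.64, 0.55, 0.71] tcp rack [-155.5  -59.3] [ 435.5 -255.6  121. ]
```

Call:
{"fn": "drive_tool", "kwargs": {
  "steps": [
    [[0.1,-0.3,-0.05],[0,0,0]],
    [[0.2,-0.6,-0.1],[0,0,0]],
    [[0.2,-0.91,-0.1],[0,0,0]],
    [[0.2,-0.91,-0.1],[0,0,0]],
    [[0.2,-0.91,-0.1],[0,0,0]]
  ]
}}

```text
time: 10.1
eef_pos: [360.7, -306.1, 122.5]
tool_rot: [3.14, 0.397, 2.419]
contact_force: [1.2, -0.3, -0.1]
finger_gap: 0.0
finger_force: 0.0
```

```bash
python3 -c "
from h import *
plan(tip(0.4,-170,-150,16),Rtool(0.4))"
```

```text
t 10.10 shift [0.327, -0.038, 0.768] turn [-0.001, -0.001, -0.004] j [1.55, 0.16, -0.97, 2.22, 0.4, 0.46, 1.14] tcp rack [-179.2 -146.3] [ 360.7 -306.1  122.5]
```

Call:
{"fn": "drive_tool", "kwargs": {
  "steps": [
    [[0.08,0,0.2],[0,0,0]],
    [[0.17,-0.02,0.4],[0,0,0]],
    [[0.25,-0.03,0.6],[0,0,0]],
    [[0.32,-0.03,0.76],[0,0,0]],
    [[0.32,-0.03,0.76],[0,0,0]]
  ]
}}

```text
time: 10.6
eef_pos: [359.7, -304.4, 38.0]
tool_rot: [3.141, 0.393, 2.428]
contact_force: [-0.5, -0.2, 0.0]
finger_gap: -0.004
finger_force: 0.0
```

```bash
python3 -c "
from h import *
plan(tip(0.4,-170,-150,16),Rtool(0.4))
p=None
for th,rho in [(1.6,118),(1.3,120),(1.0,120),(.7,120),(.5,125),(.3,125),(.15,125),(0,125)]:
  d=np.array([-np.sin(th),np.cos(th)]);n=-np.array([np.cos(th),np.sin(th)])
  off=4+abs(np.cos(th))*10+abs(np.sin(th))*14.5
  print(th,(np.array([-52,-90])+rho*d+off*n).round(0))
im,d=snapshot('top')
cv2.imwrite('pics/top6.png',cv2.resize(im[150:310,220:380][...,::-1],(600,600),interpolation=cv2.INTER_CUBIC))"
```

```text
t 10.60 shift [-0.017, -0.043, -0.004] turn [-0.0, -0.002, -0.001] j [1.17, 0.31, -0.59, 2.31, 0.89, 0.26, 0.67] tcp rack [-181.1 -145.7] [ 359.7 -304.4   38. ]
1.6 [-169. -112.]
1.3 [-173.  -78.]
1.0 [-165.  -43.]
0.7 [-145.  -12.]
0.5 [-129.   10.]
0.3 [-106.   24.]
0.15 [-87.  31.]
0 [-66.  35.]
```

View pics/top6.png

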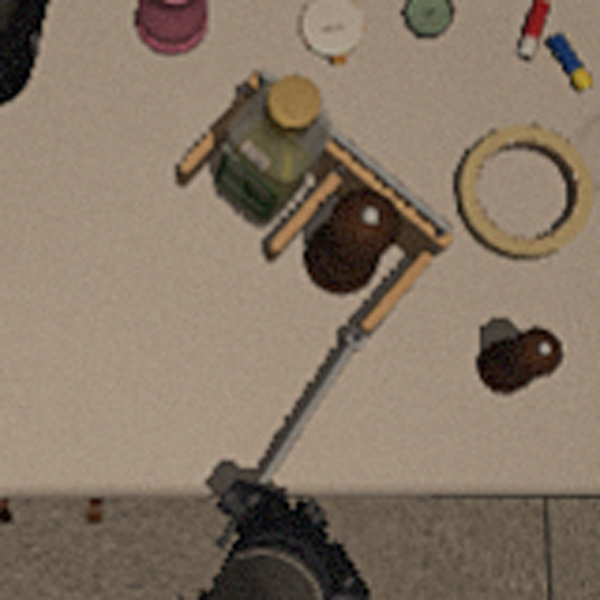

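Call:
{"fn": "drive_tool", "kwargs": {
  "steps": [
    [[0,0.1,0],[0,0,0]],
    [[0,0.2,0],[0,0,0]],
    [[0,0.3,0],[0,0,0]],
    [[0,0.4,0],[0,0,0]],
    [[0,0.5,0],[0,0,0]]
  ]
}}

```text
time: 11.15
eef_pos: [394.3, -269.1, 41.9]
tool_rot: [3.14, 0.401, 2.424]
contact_force: [-0.0, -0.6, -0.5]
finger_gap: 0.001
finger_force: 0.2
```

Call:
{"fn": "drive_tool", "kwargs": {
  "steps": [
    [[0,0.08,0],[0,0,0]],
    [[0,0.16,0],[0,0,0]],
    [[-0.01,0.24,0],[0,0,0]],
    [[-0.02,0.32,0.01],[0,0,0]],
    [[-0.03,0.4,0.01],[0,0,0]]
  ]
}}

```text
time: 11.65
eef_pos: [421.9, -241.1, 40.9]
tool_rot: [3.141, 0.398, 2.423]
contact_force: [-0.5, -0.3, -0.0]
finger_gap: -0.003
finger_force: 0.2
```

```bash
python3 -c "
from h import *
plan(tip(0.4,-148,-17,16),Rtool(0.4))
im,d=snapshot('top')
cv2.imwrite('pics/top7.png',cv2.resize(im[150:310,220:380][...,::-1],(600,600),interpolation=cv2.INTER_CUBIC))"
```

```text
t 11.65 shift [-0.151, 0.403, 0.084] turn [-0.001, -0.001, -0.003] j [0.87, 0.33, -0.53, 2.27, 0.99, 0.35, 0.34] tcp rack [-175.3  -57.1] [ 421.9 -241.1   40.9]
```

View pics/top7.png

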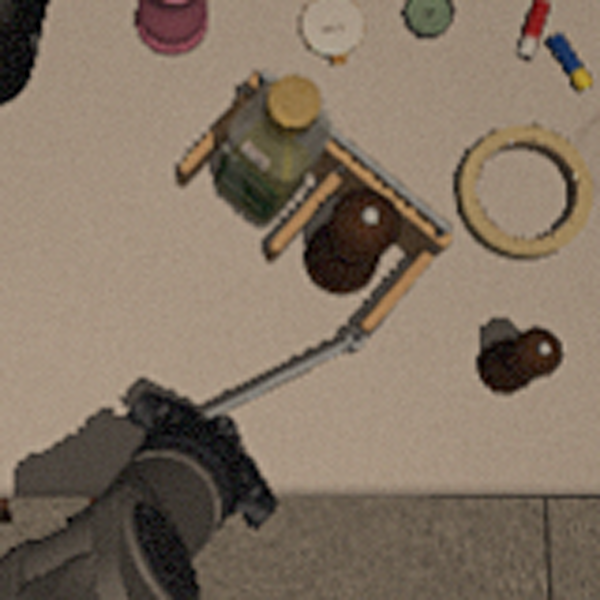

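The rail now runs from (350,340) to behind the fingers at about (205,410), so it is swinging shut. I'll carry on along the arc.

Call:
{"fn": "drive_tool", "kwargs": {
  "steps": [
    [[-0.03,0.08,0.015],[0,0,0]],
    [[-0.06,0.16,0.03],[0,0,0]],
    [[-0.09,0.24,0.05],[0,0,0]],
    [[-0.12,0.32,0.065],[0,0,0]],
    [[-0.15,0.4,0.08],[0,0,0]]
  ]
}}

```text
time: 12.2
eef_pos: [461.2, -222.1, 39.3]
tool_rot: [3.14, 0.398, 2.423]
contact_force: [0.2, -0.4, 0.4]
finger_gap: 0.002
finger_force: 0.2
```

Call:
{"fn": "drive_tool", "kwargs": {
  "steps": [
    [[-0.05,0.07,0.025],[0,0,0]],
    [[-0.11,0.14,0.05],[0,0,0]],
    [[-0.17,0.21,0.07],[0,0,0]],
    [[-0.22,0.28,0.09],[0,0,0]],
    [[-0.276,0.34,0.117],[0,0,0]]
  ]
}}

```text
time: 12.7
eef_pos: [506.3, -216.3, 39.4]
tool_rot: [3.14, 0.398, 2.423]
contact_force: [-0.7, -0.1, 0.2]
finger_gap: -0.006
finger_force: 0.2
```

Call:
{"fn": "drive_tool", "kwargs": {
  "steps": [
    [[-0.05,0.03,0.02],[0,0,0]],
    [[-0.1,0.06,0.04],[0,0,0]],
    [[-0.15,0.09,0.06],[0,0,0]],
    [[-0.19,0.11,0.08],[0,0,0]],
    [[-0.23,0.13,0.1],[0,0,0]]
  ]
}}

```text
time: 13.2
eef_pos: [533.1, -223.6, 39.0]
tool_rot: [3.141, 0.398, 2.423]
contact_force: [-0.7, -0.3, 0.8]
finger_gap: 0.002
finger_force: 0.2
```

```bash
python3 -c "
from h import *
plan(tip(0.4,-66,35,16),Rtool(0.4))"; python3 cap.py|tail -1
```

```text
t 13.20 shift [-0.244, 0.065, 0.103] turn [-0.001, -0.001, -0.003] j [0.71, 0.49, -0.54, 2.03, 0.98, 0.51, 0.28] tcp rack [-102.3   28.7] [ 533.1 -223.6   39. ]
[291 170  14  14 126] [ 0.66471265 46.09193656]
```

Call:
{"fn": "drive_tool", "kwargs": {
  "steps": [
    [[-0.04,0.01,0.016],[0,0,0]],
    [[-0.08,0.02,0.03],[0,0,0]],
    [[-0.12,0.03,0.05],[0,0,0]],
    [[-0.16,0.04,0.065],[0,0,0]],
    [[-0.2,0.05,0.082],[0,0,0]]
  ]
}}

```text
time: 13.75
eef_pos: [552.7, -234.0, 39.3]
tool_rot: [3.141, 0.398, 2.423]
contact_force: [0.9, 1.3, -0.5]
finger_gap: 0.001
finger_force: 0.1
```

Call:
{"fn": "drive_tool", "kwargs": {
  "steps": [
    [[-0.01,0,0.004],[0,0,0]],
    [[-0.02,0,0.008],[0,0,0]],
    [[-0.03,0,0.012],[0,0,0]],
    [[-0.04,0,0.016],[0,0,0]],
    [[-0.05,0,0.02],[0,0,0]]
  ]
}}

```text
time: 14.25
eef_pos: [556.6, -237.1, 39.4]
tool_rot: [3.14, 0.398, 2.423]
contact_force: [0.3, -0.9, -0.0]
finger_gap: -0.003
finger_force: 0.1
```

```bash
python3 -c "
from h import *
plan(tip(0.4,-66,35,16),Rtool(0.4))"; python3 cap.py|tail -1
```

```text
t 14.25 shift [0.002, 0.013, 0.003] turn [-0.001, -0.001, -0.002] j [0.71, 0.53, -0.55, 1.96, 0.96, 0.54, 0.32] tcp rack [-75.7  33.7] [ 556.6 -237.1   39.4]
[292 171  13  13 123] [ 0.15912275 45.67056743]
```

No stop felt yet; I'll go on slowly.

Call:
{"fn": "drive_tool", "kwargs": {
  "steps": [
    [[-0.01,0,0.004],[0,0,0]],
    [[-0.02,0,0.008],[0,0,0]],
    [[-0.03,0,0.012],[0,0,0]],
    [[-0.04,0,0.016],[0,0,0]],
    [[-0.05,0,0.02],[0,0,0]]
  ]
}}

```text
time: 14.8
eef_pos: [558.9, -239.1, 38.8]
tool_rot: [-3.141, 0.395, 2.424]
contact_force: [-8.5, 6.4, 8.7]
finger_gap: -0.002
finger_force: 6.2
```

The stop is felt, with about 10 N. I'll back off and check.

Call:
{"fn": "drive_tool", "kwargs": {
  "steps": [
    [[0.05,0,-0.02],[0,0,0]],
    [[0.2,0,-0.1],[0,0,0]],
    [[0.5,0,-0.2],[0,0,0]],
    [[0.7,0,-0.3],[0,0,0]],
    [[0.7,0,-0.3],[0,0,0]]
  ]
}}

```text
time: 15.3
eef_pos: [500.9, -188.5, 39.4]
tool_rot: [-3.141, 0.396, 2.427]
contact_force: [-0.6, -0.3, -0.0]
finger_gap: 0.002
finger_force: 0.0
```

Call:
{"fn": "drive_tool", "kwargs": {
  "steps": [
    [[0,0,-0.3],[0,0,0]],
    [[0.3,0,-0.6],[0,0,0]],
    [[0.4,0,-0.9],[0,0,0]],
    [[0.4,0,-1],[0,0,0]],
    [[0.4,0,-1],[0,0,0]]
  ]
}}

```text
time: 15.8
eef_pos: [447.9, -141.4, 118.9]
tool_rot: [3.139, 0.403, 2.423]
contact_force: [-0.0, 0.2, -0.6]
finger_gap: 0.002
finger_force: 0.0
```

```bash
python3 cap.py; python3 -c "
from h import *
z=np.load('pics/topx.npz');im,d=z['im'],z['d']
z0=np.load('pics/top0.npz')['im']
v,u=np.mgrid[0:384,0:512]
W=world('top',np.c_[u.ravel(),v.ravel()],depth=d.ravel()).reshape(384,512,3)
q=(W[...,:2]-O);X=q@xh;Y=q@yh
hsv=cv2.cvtColor(im,cv2.COLOR_RGB2HSV)
m=(W[...,2]>34)&(W[...,2]<60)&(X<-46)&(X>-80)&(Y>-95)&(Y<110)
for a in range(-95,110,20):
  k=m&(Y>=a)&(Y<a+20); print(a,k.sum(),X[k].mean().round(1) if k.any() else None)
# moved things: timer, tin, tape diff
for n,(a,b) in dict(timer=(155,228),tin=(141,201),tape=(360,201)).items():
  s=np.s_[b-28:b+28,a-28:a+28];print(n,np.abs(im[s].astype(int)-z0[s]).mean())
# bottle & mill shift of knob
"
```

```text
t 15.80 shift [-1.193, 0.107, 1.466] turn [-0.001, -0.078, -0.003] j [0.79, 0.16, -0.74, 2.21, 0.66, 0.58, 0.41] tcp rack [-220.5   35.5] [ 447.9 -141.4  118.9]
[376  81  14  13  78] [313.97259088  32.97944604]
[292 171  13  13 117] [ 0.60643855 46.10451463]
-95 29 -54.0
-75 20 -52.8
-55 18 -52.6
-35 18 -52.5
-15 18 -52.0
5 18 -51.5
25 19 -51.2
45 17 -50.9
65 16 -50.5
85 10 -51.1
105 0 None
timer 5.110331632653061
tin 5.056547619047619
tape 4.981930272108843
```

```bash
python3 -c "
from h import *
print(ctrl.hand_in())"
```

```text
the job is handed in; nothing more can be done
None
```

I handed the job in: the oil bottle stands upright at the back of the left bay and the rail is shut against its stop. The mill, timer, tin and tape were not touched, but the hand-in gave no verdict back.

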